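Seat the vial carousel on its drive key and lock it

ROBOT

A 6-joint arm with a two-finger parallel gripper is mounted at the origin on a cart in front of the work surface, level with it; the furniture and walls round the work are solid. World frame = base frame: x ahead of the robot, y to its left, z up, the work surface at z = 0. Lengths are in mm, angles in degrees, forces in N, time in s.
With the tool pointing down it reaches from about 350 to 925 mm from the base axis. Payload 6.4 kg.
Tool frame: the origin (TCP) lies at the very end of the fingers, on their centre line; the grasp point (between the pads) lies 19 mm behind it; z points along the fingers, y is the line along which they close (so a half turn about z gives the same grasp; the last joint's range is limited). The gripper opens to 94 mm and grips with 3 to 60 N. Pads are 16 mm wide; open, the fingers measure 119 mm over their backs; the gripper's body (75 mm by 177 mm) begins 78 mm behind the grasp point.
Start: joints at [-75.923, 14.043, 89.255, -0, 76.702, -9.975], TCP at [264.931, -593.57, 165.655] pointing down, gripper open.
Joint ranges: [-179.41, 179.41], [-58.25, 129.5], [7.25, 145.43], [-54.29, 234.29], [11.92, 165.04], [-157.13, 157.13]. Speed limits (degrees/s): [147.25, 147.25, 180, 180, 180, 180].

INTERFACE

Orientations are given as a 3x3 rotation matrix whose columns are the frame's x, y, z axes.
In Python, from station import arm gives the robot as it stands. The module is installed in compiled form; this text tells all that it offers.
- The arm moves only by the tool jog_arm, never from a script. Its argument "increments" is a list of rows, each an object of numbers: "rx", "ry", "rz": the turn, a rotation vector about the tool's x, y, z in degrees; "dx", "dy", "dz": the shift along the tool's x, y, z in m; "grip": the opening, from 0 (shut) to 1 (fully open). In form: [{"rx": .., "ry": .., "rz": .., "dx": .., "dy": .., "dz": .., "grip": ..}, ...]. A call has 1 to 12 rows; each row shifts and turns the commanded pose from where the row before left it, along the tool's axes as they then stand; what a row does not reach is not made up. A row lasts 1/8 s, in which the tool goes at most 62.5 mm and 10.7 degrees, less where a joint would pass 70% of its speed; a pose out of reach is approached as far as the arm can. A call with a gripper value outside its range is refused whole. The fingers move at their own pace and stop on an object; "grip_force" is the grip in N (left out, the last holds). Time passes only in rows, so rows that do not move let the fingers close. It gives the time, the measured TCP pose, the force, the opening and the grip force at its end, in the units of the state.
- arm.observe(): the state, without advancing time (a new reading comes with each control period).
- arm.read_camera(name): name is "scene" or "side" or "wrist"; returns (picture, depth): 420x560x3 uint8, red, green, blue; 420x560 float32, mm along the optical axis (not along the pixel's ray), 0 where there is no reading.
- arm.camera_info(name): a dict with "intrinsics" (3x3 intrinsics, pixels), "eye" and "attitude" of the camera in the world. Camera axes: x right, y down, z forward; pixel columns grow to the right and rows downward; lengths in mm; the calibration is good to about 2 mm. The wrist camera is an equidistant fisheye: a pixel r from the principal point sees the ray r / f radians off the axis. A picture is of the moment at which its call begins: read the wrist's pose just before it. camera_info takes no time and is no camera call; for the wrist camera it gives the pose at the moment of the call.
- arm.hand_in(): hands the job in; it is judged then, once.
The state is a dict: "time_s": time; "joints": joint angles; "qvel": joint speeds; "joint_torque": joint torques, N m; "tcp_pos": TCP position; "eef_rot": TCP orientation; "wrist_force": force on the tool from outside, world axes, zero at the start; "moment": the same for the moment, N m; "finger_gap": finger opening in mm; "gripper_force": force on a finger pad.
Only numpy, scipy, OpenCV 4.12 (cv2) and the standard library are available. Lean on these libraries where they do the work, as an engineer would, in place of code of your own. Each camera call takes 0.05 s, during which the arm holds its last target. There are 200 camera calls.

TASK

Make the sample changer ready for loading: with a fingertip against one of its vial sleeves, turn the loose-set carousel until the notch in its rim stands over the drive key, and press the hub until the carousel is fully home on the platter. Then push the thumb tab of the retaining catch in, as far as it goes, so that its lip locks the rim. The carousel is only pushed and pressed, never lifted; leave the vials, bottle, cup and tweezers round it as they stand.

Things in the scene. Friction and masses are not known exactly. Their poses are not given: they have to be found in the camera images.
- changer: Bench sample changer: white housing with grey deck, 212 x 180 mm, deck 55 mm high, fixed to the bench. Origin on the bench straight below the spindle; +x points from its front (display, catch) to its back, +y to its left, +z up. A dark drive platter, 160 mm across, its top 60 mm above the bench, lies round the spindle and does not turn.
- key (a point): Drive key: round-topped steel bar 8 mm wide that lies radially on the platter, from 60 to 80 mm from the spindle, on the left (+y) side of the changer; its top is 8 mm above the platter, its outer 8 mm show beyond the carousel's rim. Point: on its top, on its centre line, 66 mm from the spindle. It is solid: the carousel rests on it until the notch is over it.
- carousel (a joint): Turning of the carousel about the vertical spindle, rad, counter-clockwise from above positive; 0 (or any whole turn) when the notch is exactly over the key. Turns endlessly and stiffly (0.04 N m of friction: 0.8 N at a sleeve), stays where it is left. Carousel: aluminium disc 144 mm across, 8 mm thick, with a black hub and five grey sleeves on top. Before seating its underside is 68 mm and its top 76 mm above the bench; 8 mm less when seated.
- carousel_seat (a joint): Height of the carousel on the spindle, m: 0 as it rests on the key, 0.008 fully home on the platter, negative if lifted. Snug: with the notch over the key it needs about 2 N down (10 N does no harm); off the key it only gives springily (2 mm at 5 N, 5 mm at 20 N) and comes back up. The notch has 2 mm of play each side; pressed up to 3 mm off, it slips on to the round-topped key.
- notch (a point): The square notch in the carousel's rim, 12 mm wide and 14 mm deep, open through the disc; the only one. Point: middle of the notch, 66 mm from the spindle, at the underside of the disc.
- hub_top (a point): Centre of the flat top of the carousel's hub, 33 mm across at the top, 16 mm above the disc's top (92 mm above the bench before seating), on the spindle axis: the place to press.
- sleeve0 (a point): Vial sleeve 0: open upright grey tube, 20 mm outside, rising 23 mm above the disc (to 99 mm above the bench before seating), one of five alike with centres 50 mm from the spindle, 72 degrees apart; this one is 36 degrees counter-clockwise (from above) from the notch. Point: centre of its top rim. Between neighbours there is 39 mm of free room.
- sleeve1 (a point): Vial sleeve 1, like sleeve 0, 108 degrees counter-clockwise from the notch. Point: centre of its top rim.
- sleeve2 (a point): Vial sleeve 2, like sleeve 0, 180 degrees counter-clockwise from the notch. Point: centre of its top rim.
- sleeve3 (a point): Vial sleeve 3, like sleeve 0, 252 degrees counter-clockwise from the notch. Point: centre of its top rim.
- sleeve4 (a point): Vial sleeve 4, like sleeve 0, 324 degrees counter-clockwise from the notch. Point: centre of its top rim.
- catch (a joint): Travel of the retaining catch, m: near 0 drawn back (open), 0.012 fully in, its steel lip 8 mm over the carousel's rim. Slides along the changer's +x, 2 N of friction, stays where it is left; the lip runs against the rim and is blocked while the carousel is not down.
- catch_tab (a point): Black upright thumb tab of the catch at the front of the changer, 26 mm wide, 24 mm high (its top 97 mm above the bench), 7 mm thick. Point: middle of its front face, 85 mm above the bench; push this face along the changer's +x. In front of it is free room, with the 55 mm high deck below for the first 14 mm.
- vial_a: Bystander: loose red-capped sample vial, 16 mm across, 47 mm high, standing on the bench right of the changer. Origin: centre of its underside, z up.
- vial_b: Bystander: loose blue-capped sample vial, 16 mm across, 47 mm high, standing on the bench right of the changer. Origin: centre of its underside, z up.
- vial_c: Bystander: loose white-capped sample vial, 16 mm across, 47 mm high, standing on the bench right of the changer. Origin: centre of its underside, z up.
- dropper_bottle: Bystander: loose amber dropper bottle, 34 mm across, 103 mm high, standing behind the changer to the right. Origin: centre of its underside.
- parts_cup: Bystander: loose steel cup, 60 mm across, 30 mm high, on the bench behind the changer. Origin: centre of its underside.
- tweezers: Bystander: loose steel tweezers, 127 mm long, lying on the bench to the left of the changer. Origin: centre of the underside.

How it is judged (in metres and radians):
On the way:
1. the carousel, its notch over the key, is pressed home while the catch is still open (value of joint carousel_seat above 0.007 m and horizontal distance between notch and key below 0.004 m and value of joint catch below 0.006 m), for 0.2 s.
At the end, for the whole second after the job is handed in: Carousel down on the platter to within 1 mm, at rest, notch on the key (points within 4 mm seen from above); catch within 2 mm of its full travel; the six loose bystanders within 20 mm of where they were and tilted less than 0.3 rad (value of joint carousel_seat above 0.007 m and horizontal distance between notch and key below 0.004 m and value of joint catch above 0.01 m and velocity of joint carousel between -0.05 and 0.05 rad/s and distance of each of vial_a, vial_b, vial_c, dropper_bottle, parts_cup, tweezers from where it was at the start of the episode below 0.02 m and angle between each of vial_a, vial_b, vial_c, dropper_bottle, parts_cup, tweezers's own z axis and vertical below 0.3 rad); the robot touches nothing.
It fails at once if the carousel is lifted (more than 4 mm above where it rested) (value of joint carousel_seat below -0.004 m).
It fails at once if a bystander is knocked over, carried or pushed more than 30 mm (distance of any of vial_a, vial_b, vial_c, dropper_bottle, parts_cup, tweezers from where it was at the start of the episode above 0.03 m or angle between any of vial_a, vial_b, vial_c, dropper_bottle, parts_cup, tweezers's own z axis and vertical above 0.6 rad).
It also fails if it takes over 70 s, if anything falls off the work surface, if the arm or the gripper's body presses on something with over 40 N, if the wrist force passes 120 N, or if a joint passes its speed limit or range.

## Working session

There is one attempt and no reset: what is moved stays moved. The work goes in short steps, Python scripts to look and compute and a tool call to move; the robot and the scene stay as the last step left them, time stands still between calls to the robot, and variables do not carry over. Pictures are saved under pics/ and viewed, at most 10 in all, crops included, and the job is handed in when it is done.

Besides the shell and the picture viewer there is one more tool, called after "Call:" in YAML: its name, and indented under it one key for each argument. jog_arm: Moves the arm, as the interface text tells. Its arguments: {"type":"object","properties":{"increments":{"type":"array","items":{"type":"object","properties":{"rx":{"type":"number"},"ry":{"type":"number"},"rz":{"type":"number"},"dx":{"type":"number"},"dy":{"type":"number"},"dz":{"type":"number"},"grip":{"type":"number"}}}},"grip_force":{"type":"number"}},"required":["increments"]}

```bash
mkdir -p pics
python3 - <<'E'
from station import arm
import cv2,numpy as np
for n in("scene","side"):
    p,d=arm.read_camera(n); cv2.imwrite(f"pics/{n}.png",p[:,:,::-1]); np.savez(f"{n}.npz",p=p,d=d,**arm.camera_info(n)); print(arm.camera_info(n))
print(arm.observe())
E
```

```text
{'intrinsics': array([[544.96793374,   0.        , 275.42959087],
       [  0.        , 544.96793374, 205.79570594],
       [  0.        ,   0.        ,   1.        ]]), 'eye': array([-354.06008707, -586.38938815,  700.05832917]), 'attitude': array([[ 0.42395683, -0.45886541,  0.7808349 ],
       [-0.90566581, -0.20957703,  0.36857415],
       [-0.00548086, -0.863435  , -0.50443033]])}
{'intrinsics': array([[409.0205403 ,   0.        , 280.95450779],
       [  0.        , 409.0205403 , 215.52499259],
       [  0.        ,   0.        ,   1.        ]]), 'eye': array([ 550.26497611, -883.43170589,  445.8619334 ]), 'attitude': array([[ 0.99270084, -0.07434074,  0.0949658 ],
       [-0.11780471, -0.42907831,  0.89555226],
       [-0.02582825, -0.9002029 , -0.43470409]])}
{'time_s': 0.1, 'joints': array([-7.59228637e+01,  1.40786981e+01,  8.93142775e+01, -1.03626092e-04,
        7.67020555e+01, -9.97727703e+00]), 'qvel': array([ 0.07713271, -0.1459709 , -0.10123404,  0.00841068, -0.02136993,
        0.07869468]), 'joint_torque': array([-2.03721297e-04, -4.16913021e+01, -3.15525305e+01,  6.86106971e-02,
        3.09675210e-02, -5.52307256e-05]), 'tcp_pos': array([ 264.78293557, -592.99036917,  164.70569225]), 'eef_rot': array([[ 9.13158659e-01,  4.07604096e-01, -4.05126444e-04],
       [ 4.07604197e-01, -9.13157287e-01,  1.60836780e-03],
       [ 2.85633138e-04, -1.63382622e-03, -9.99998625e-01]]), 'wrist_force': array([-0.14190801,  0.1534021 , -0.75227397]), 'moment': array([0.04236754, 0.02721484, 0.00468111]), 'gripper_force': 0.0, 'finger_gap': 93.81735733851221}
```

View pics/scene.png

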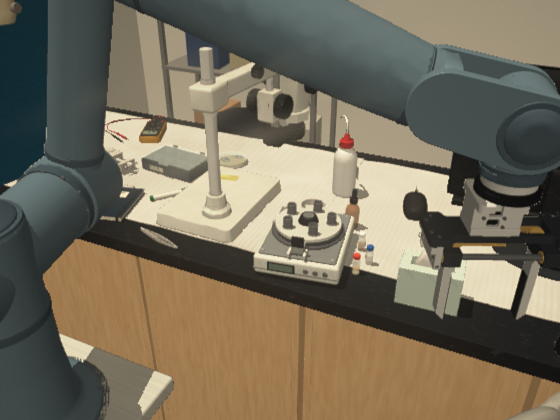

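View pics/side.png

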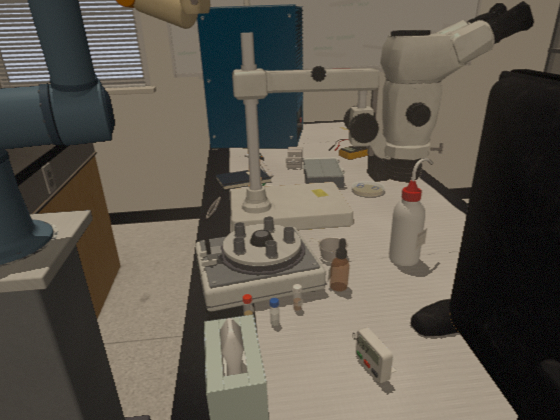

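The scene view shows the changer hub at about (308,217), the catch tab at (298,243) and vials at (357–372,240–262). In the side view the hub is at about (262,238) and the tab at (207,247). A microscope post stands to the left.

```bash
cat > h.py <<'E'
import numpy as np,cv2
def load(n):
    z=np.load(n+".npz"); return z['p'],z['d'],z['intrinsics'],z['eye'],z['attitude']
def cloud(n):
    p,d,K,e,R=load(n); v,u=np.indices(d.shape)
    c=np.stack([(u-K[0,2])/K[0,0]*d,(v-K[1,2])/K[1,1]*d,d],-1)
    return p,c@R.T+e,d
def ray(n,u,v,z):
    p,d,K,e,R=load(n); r=R@np.linalg.inv(K)@[u,v,1]; return e+r*(z-e[2])/r[2]
E
python3 - <<'E'
from h import *
for n,pts in(("scene",dict(hub=(308,217),tab=(298,243),post=(207,60),boom=(235,85),scope=(270,100),bottle=(347,150))),("side",dict(hub=(262,238),tab=(207,247),post=(249,60),boom=(300,80),scope=(362,130),base=(300,210),bottle=(411,200)))):
    p,X,d=cloud(n)
    for k,(u,v) in pts.items(): print(n,k,X[v,u].round())
    m=(d>0)&(X[...,2]>58)&(X[...,2]<110)
a=cv2.resize(load("scene")[0][180:290,240:390],None,fx=4,fy=4,interpolation=2)
b=cv2.resize(load("side")[0][205:335,185:360],None,fx=4,fy=4,interpolation=2)
cv2.imwrite("pics/ca.png",a[:,:,::-1]);cv2.imwrite("pics/cb.png",b[:,:,::-1])
E
```

```text
scene hub [ 571. -226.   93.]
scene tab [ 482. -241.   86.]
scene post [574.   1. 402.]
scene boom [652. -17. 331.]
scene scope [795. -31. 253.]
scene bottle [ 848. -218.  133.]
side hub [ 583. -241.   92.]
side tab [ 486. -252.   89.]
side post [588.  -0. 371.]
side boom [688. -24. 331.]
side scope [810. -70. 233.]
side base [687. -25.  40.]
side bottle [ 861. -226.  138.]
```

View pics/ca.png

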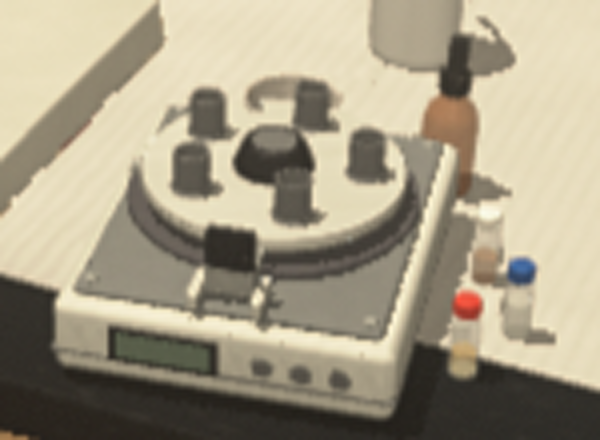

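View pics/cb.png

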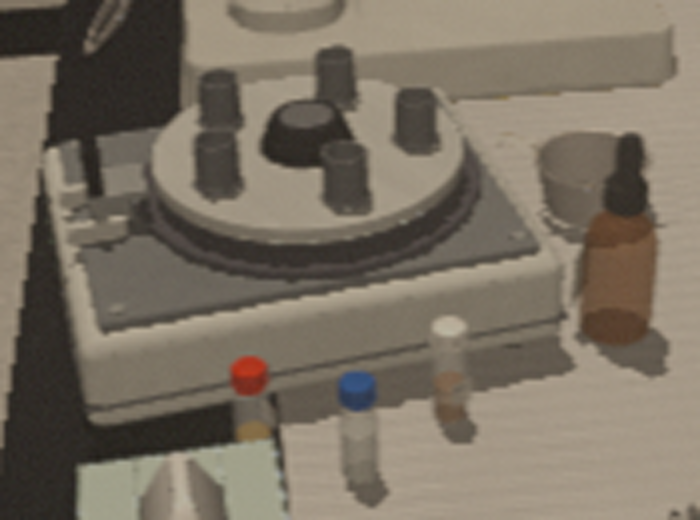

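Run:
```python
from h import *
from station import arm
S=lambda u,v,z:ray("scene",240+u/4,180+v/4,z)
D=lambda u,v,z:ray("side",185+u/4,205+v/4,z)
print("hub",S(277,139,92),D(306,115,92))
print("tabtop",S(205,228,97),S(256,233,97),D(90,137,97))
# housing corners deck z55
print("corners scene",S(60,293,55),S(395,350,50),S(458,150,55));print("side",D(88,340,52),D(560,262,52),D(45,150,52))
p,X,d=cloud("scene"); print(X[215,309],cloud("side")[1][233,261])
i=arm.camera_info("wrist");o=arm.observe();R=o['eef_rot'];print(i,"\ncam in tool",R.T@(i['eye']-o['tcp_pos']),R.T@i['attitude'])
```

```text
hub [ 582.83178015 -224.42383442   92.        ] [ 583.46803173 -224.37747133   92.        ]
tabtop [ 480.67313238 -226.87807912   97.        ] [ 487.1224606 -251.7390258   97.       ] [ 486.88307489 -238.32702244   97.        ]
corners scene [ 453.06666838 -158.57432716   55.        ] [ 485.04229776 -328.00258793   50.        ] [ 671.21182392 -299.84231751   55.        ]
side [ 485.23897164 -327.24830401   52.        ] [ 685.58181813 -301.47000172   52.        ] [ 457.17039886 -164.85156955   52.        ]
[ 579.55152064 -225.13534261   93.36212027] [ 582.72206236 -222.48243584   92.61584935]
{'intrinsics': array([[325.1922621 ,   0.        , 281.08540809],
       [  0.        , 325.1922621 , 210.28233498],
       [  0.        ,   0.        ,   1.        ]]), 'eye': array([ 333.20360604, -561.90816326,  383.71269913]), 'attitude': array([[ 0.40583523, -0.88290142, -0.23618393],
       [-0.91394449, -0.39255794, -0.10297443],
       [-0.0017996 ,  0.25764965, -0.96623673]])} 
cam in tool [  75.21072095   -0.85221667 -218.98443304] [[-1.93617004e-03 -9.66163750e-01 -2.57922198e-01]
 [ 9.99998112e-01 -1.82804470e-03 -6.59019914e-04]
 [ 1.65227846e-04 -2.57922987e-01  9.66165465e-01]]
```

Call:
jog_arm:
  increments:
    - {"dz":-0.045,"grip":0}
    - {"dz":-0.045,"grip":0}
    - {"dx":0.048,"dy":-0.026,"grip":0}
    - {"dx":0.048,"dy":-0.026,"grip":0}
    - {"dx":0.048,"dy":-0.026,"grip":0}
    - {"dx":0.048,"dy":-0.026,"grip":0}
    - {"dx":0.048,"dy":-0.026,"grip":0}
    - {"dx":0.048,"dy":-0.026,"grip":0}
    - {"dx":0.048,"dy":-0.026,"grip":0}
    - {"dx":0.045,"dy":-0.026,"grip":0}
    - {"dz":0.05,"grip":0}
    - {"dz":0.05,"grip":0}
  grip_force: 20

```text
schema error: expected keys rx, ry, rz, dx, dy, dz, grip
```

Call:
jog_arm:
  increments:
    - {"grip":0}
    - {"grip":0}
    - {"grip":0}

```text
schema error: expected keys rx, ry, rz, dx, dy, dz, grip
```

```bash
cat >> h.py <<'E'
def snap(name):
    from station import arm
    o=arm.observe(); i=arm.camera_info("wrist"); p,d=arm.read_camera("wrist")
    cv2.imwrite(f"pics/{name}.png",p[:,:,::-1]); np.savez(name+".npz",p=p,d=d,**i)
    print(o['time_s'],o['tcp_pos'].round(1),o['eef_rot'].round(3).tolist(),o['finger_gap'],o['wrist_force'].round(1))
def top(name,z,c=(583,-224),half=115,px=3):
    "metric top view of plane z; columns: world -y to the right, rows: world -x downward"
    p,d,K,e,R=load(name); n=int(2*half*px); r,q=np.indices((n,n))
    P=np.stack([c[0]+half-r/px,c[1]+half-q/px,np.full((n,n),float(z))],-1)
    u,v=proj(name,P)
    return cv2.remap(p,u.astype(np.float32),v.astype(np.float32),cv2.INTER_CUBIC)
def proj(name,P):
    p,d,K,e,R=load(name); C=(np.asarray(P,float)-e)@R
    th=np.arctan2(np.hypot(C[...,0],C[...,1]),C[...,2]); ph=np.arctan2(C[...,1],C[...,0])
    return K[0,2]+K[0,0]*th*np.cos(ph),K[1,2]+K[1,1]*th*np.sin(ph)
E
python3 - <<'E'
from h import *
snap("w1"); t=top("w1",76,half=100); cv2.imwrite("pics/w1t.png",t[:,:,::-1])
E
```

```text
0.1 [ 264.8 -593.   164.7] [[0.913, 0.408, -0.0], [0.408, -0.913, 0.002], [0.0, -0.002, -1.0]] 93.81735733851221 [-0.1  0.2 -0.8]
```

View pics/w1t.png

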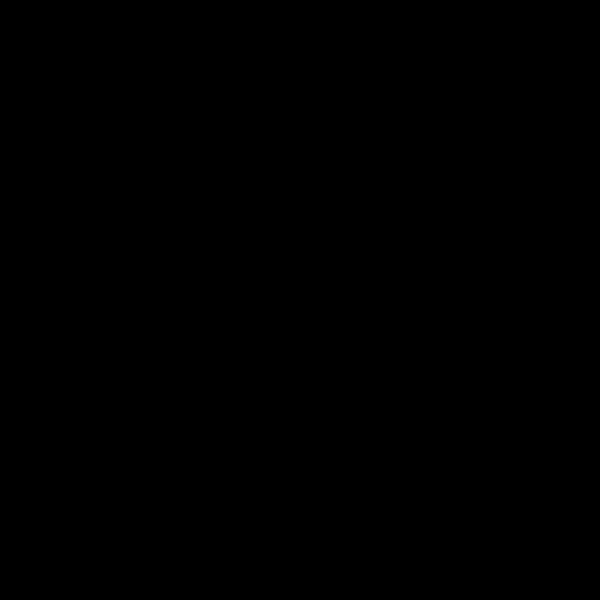

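The move was refused because every row must carry all seven keys, so the picture is empty: the changer isn't in view.

Call:
jog_arm:
  increments:
    - {"rx":0,"ry":0,"rz":0,"dx":0,"dy":0,"dz":-0.045,"grip":0}
    - {"rx":0,"ry":0,"rz":0,"dx":0,"dy":0,"dz":-0.045,"grip":0}
    - {"rx":0,"ry":0,"rz":0,"dx":0.048,"dy":-0.026,"dz":0,"grip":0}
    - {"rx":0,"ry":0,"rz":0,"dx":0.048,"dy":-0.026,"dz":0,"grip":0}
    - {"rx":0,"ry":0,"rz":0,"dx":0.048,"dy":-0.026,"dz":0,"grip":0}
    - {"rx":0,"ry":0,"rz":0,"dx":0.048,"dy":-0.026,"dz":0,"grip":0}
    - {"rx":0,"ry":0,"rz":0,"dx":0.048,"dy":-0.026,"dz":0,"grip":0}
    - {"rx":0,"ry":0,"rz":0,"dx":0.048,"dy":-0.026,"dz":0,"grip":0}
    - {"rx":0,"ry":0,"rz":0,"dx":0.048,"dy":-0.026,"dz":0,"grip":0}
    - {"rx":0,"ry":0,"rz":0,"dx":0.045,"dy":-0.026,"dz":0,"grip":0}
    - {"rx":0,"ry":0,"rz":0,"dx":0,"dy":0,"dz":0.05,"grip":0}
    - {"rx":0,"ry":0,"rz":0,"dx":0,"dy":0,"dz":0.05,"grip":0}
  grip_force: 20

```text
time_s: 1.65
tcp_pos: [528.7, -247.6, 154.8]
eef_rot: [[0.912, 0.409, 0.001], [0.409, -0.912, -0.001], [0.001, 0.001, -1.0]]
wrist_force: [0.3, -0.6, -1.1]
finger_gap: 0.7
gripper_force: 0.0
```

Call:
jog_arm:
  increments:
    - {"rx":0,"ry":0,"rz":0,"dx":0,"dy":0,"dz":0,"grip":0}
    - {"rx":0,"ry":0,"rz":0,"dx":0,"dy":0,"dz":0,"grip":0}

```text
time_s: 1.9
tcp_pos: [528.9, -249.1, 157.6]
eef_rot: [[0.913, 0.407, 0.002], [0.407, -0.913, -0.001], [0.001, 0.002, -1.0]]
wrist_force: [0.2, -0.3, 0.0]
finger_gap: 0.6
gripper_force: 0.0
```

Run:
```python
from h import *
snap("w1"); t=top("w1",76,half=100); cv2.imwrite("pics/w1t.png",t[:,:,::-1])
```

```text
1.9 [ 528.9 -249.1  157.6] [[0.913, 0.407, 0.002], [0.407, -0.913, -0.001], [0.001, 0.002, -1.0]] 0.6230817230445967 [ 0.2 -0.3  0. ]
```

View pics/w1t.png

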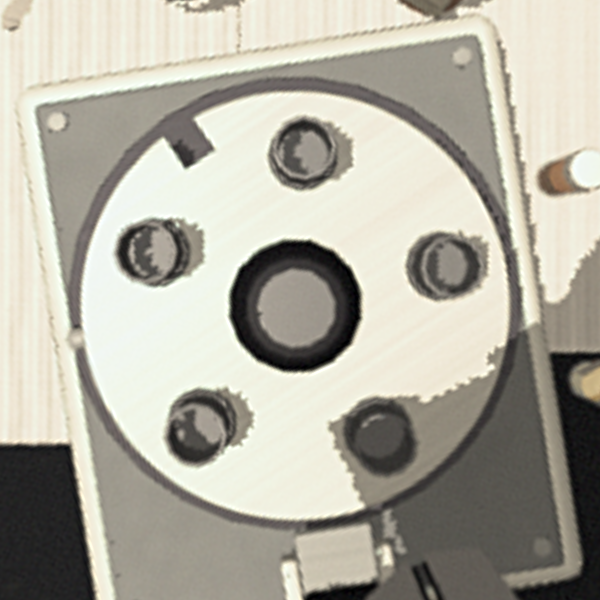

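The hub centre is at (296,307) px. The notch is at about (188,142), which is roughly 33° in the world. The key end is at (75,339), roughly 98.3°. So the carousel needs about 65° counter-clockwise. I'll go into the gap at 249° with tool y radial.

Call:
jog_arm:
  increments:
    - {"rx":0,"ry":0,"rz":9,"dx":0.0205,"dy":0.0345,"dz":0,"grip":0}
    - {"rx":0,"ry":0,"rz":9,"dx":0,"dy":0,"dz":0,"grip":0}
    - {"rx":0,"ry":0,"rz":9,"dx":0,"dy":0,"dz":0,"grip":0}
    - {"rx":0,"ry":0,"rz":9,"dx":0,"dy":0,"dz":0,"grip":0}
    - {"rx":0,"ry":0,"rz":9,"dx":0,"dy":0,"dz":0,"grip":0}
    - {"rx":0,"ry":0,"rz":0,"dx":0,"dy":0,"dz":0.03,"grip":0}
    - {"rx":0,"ry":0,"rz":0,"dx":0,"dy":0,"dz":0,"grip":0}
    - {"rx":0,"ry":0,"rz":0,"dx":0,"dy":0,"dz":0,"grip":0}

```text
time_s: 2.95
tcp_pos: [561.9, -272.4, 127.9]
eef_rot: [[0.934, -0.358, 0.003], [-0.358, -0.934, -0.002], [0.003, 0.001, -1.0]]
wrist_force: [0.4, 0.4, 0.4]
finger_gap: 0.4
gripper_force: 0.0
```

Run:
```python
from h import *
snap("w2"); t=top("w2",76,c=(580.7,-222.7),half=85,px=3)
for a in (98.3,33):
    v=np.array([-np.sin(np.radians(a)),-np.cos(np.radians(a))])*3
    cv2.line(t,*[tuple(int(x) for x in 255+v*r) for r in (58,84)],(255,0,0),1)
cv2.circle(t,(255,255),216,(0,255,0),1)
cv2.imwrite("pics/w2t.png",t[:,:,::-1])
```

```text
2.95 [ 561.9 -272.4  127.9] [[0.934, -0.358, 0.003], [-0.358, -0.934, -0.002], [0.003, 0.001, -1.0]] 0.38553894861866495 [0.4 0.4 0.4]
```

View pics/w2t.png

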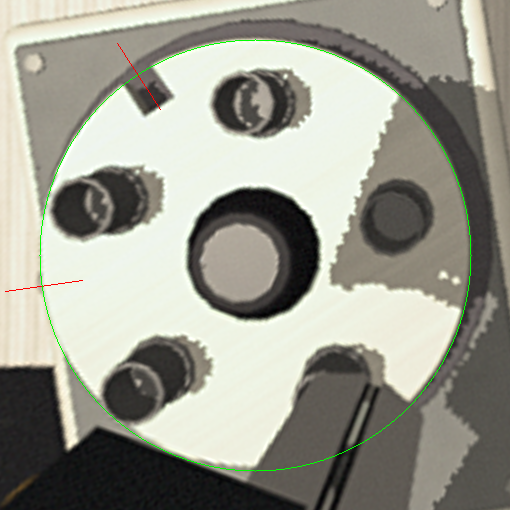

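The 1:1 circle fits the disc, so the centre is right. The sleeves are at 69, 139, 215, 285 and 357°. I'll descend into the gap at 249° and push along an arc.

Call:
jog_arm:
  increments:
    - {"rx":0,"ry":0,"rz":0,"dx":0,"dy":0,"dz":0.022,"grip":0}
    - {"rx":0,"ry":0,"rz":0,"dx":0,"dy":0,"dz":0.022,"grip":0}
    - {"rx":0,"ry":0,"rz":0,"dx":0,"dy":0,"dz":0,"grip":0}
    - {"rx":0,"ry":0,"rz":-5,"dx":0.0046,"dy":-0.0002,"dz":0,"grip":0}
    - {"rx":0,"ry":0,"rz":-5,"dx":0.0046,"dy":-0.0002,"dz":0,"grip":0}
    - {"rx":0,"ry":0,"rz":-5,"dx":0.0046,"dy":-0.0002,"dz":0,"grip":0}
    - {"rx":0,"ry":0,"rz":-5,"dx":0.0046,"dy":-0.0002,"dz":0,"grip":0}
    - {"rx":0,"ry":0,"rz":-5,"dx":0.0046,"dy":-0.0002,"dz":0,"grip":0}
    - {"rx":0,"ry":0,"rz":-5,"dx":0.0046,"dy":-0.0002,"dz":0,"grip":0}

```text
time_s: 4.12
tcp_pos: [589.4, -275.2, 84.1]
eef_rot: [[0.987, 0.16, 0.003], [0.16, -0.987, -0.002], [0.002, 0.002, -1.0]]
wrist_force: [-0.5, 0.2, -0.7]
finger_gap: 0.6
gripper_force: 0.0
```

Call:
jog_arm:
  increments:
    - {"rx":0,"ry":0,"rz":-5,"dx":0.0046,"dy":-0.0002,"dz":0,"grip":0}
    - {"rx":0,"ry":0,"rz":-5,"dx":0.0046,"dy":-0.0002,"dz":0,"grip":0}
    - {"rx":0,"ry":0,"rz":-5,"dx":0.0046,"dy":-0.0002,"dz":0,"grip":0}
    - {"rx":0,"ry":0,"rz":-5,"dx":0.0046,"dy":-0.0002,"dz":0,"grip":0}
    - {"rx":0,"ry":0,"rz":-5,"dx":0.0046,"dy":-0.0002,"dz":0,"grip":0}
    - {"rx":0,"ry":0,"rz":-5,"dx":0.0046,"dy":-0.0002,"dz":0,"grip":0}
    - {"rx":0,"ry":0,"rz":-5,"dx":0.0046,"dy":-0.0002,"dz":0,"grip":0}
    - {"rx":0,"ry":0,"rz":-5,"dx":0.0046,"dy":-0.0002,"dz":0,"grip":0}
    - {"rx":0,"ry":0,"rz":0,"dx":0,"dy":0,"dz":0,"grip":0}

```text
time_s: 5.25
tcp_pos: [620.8, -257.3, 83.8]
eef_rot: [[0.656, 0.755, 0.003], [0.755, -0.656, -0.002], [0.0, 0.003, -1.0]]
wrist_force: [-0.2, -0.2, 0.5]
finger_gap: 0.5
gripper_force: 0.0
```

Run:
```python
from h import *
snap("w3"); t=top("w3",76,c=(580.7,-222.7),half=90,px=3)
cv2.imwrite("pics/w3t.png",t[:,:,::-1])
```

```text
5.25 [ 620.8 -257.3   83.8] [[0.656, 0.755, 0.003], [0.755, -0.656, -0.002], [0.0, 0.003, -1.0]] 0.4940686231695891 [-0.2 -0.2  0.5]
```

View pics/w3t.png

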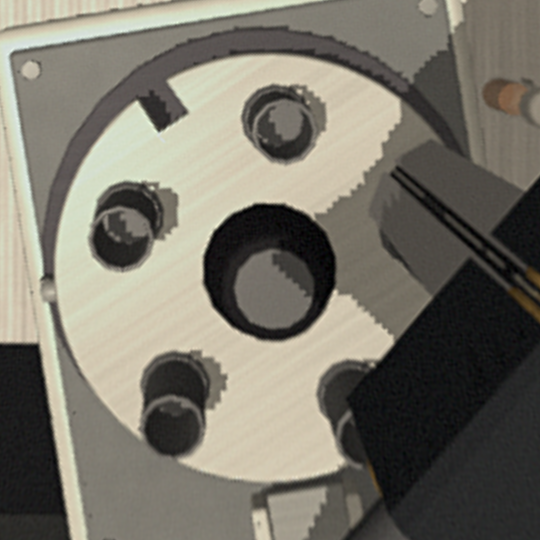

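The notch is still at (165,105), about 32.5°, so the carousel hasn't turned although the finger moved 70°. I'll check true heights and positions with the depth images.

Run:
```python
from h import *
from station import arm
def wcloud(n):
    p,d,K,e,R=load(n); v,u=np.indices(d.shape); x=(u-K[0,2])/K[0,0]; y=(v-K[1,2])/K[1,1]; th=np.hypot(x,y)+1e-9
    t=np.tan(th)/th; c=np.stack([x*t*d,y*t*d,d],-1); return p,c@R.T+e,d
for n in("w2","w3"):
    p,X,d=wcloud(n); H=X[...,2]; rel=X[...,:2]-[580.7,-222.7]; r=np.hypot(*np.moveaxis(rel,-1,0)); a=np.degrees(np.arctan2(rel[...,1],rel[...,0]))%360
    ok=d>0
    print(n,"hub",np.median(H[ok&(r<10)]),"disc",np.median(H[ok&(r>27)&(r<36)&(a<180)]))
    for k in range(0,360,12):
        m=ok&(r>42)&(r<58)&(abs(a-k)<6)&(H>60); print(k,m.sum(),H[m].max().round() if m.any() else '',end=' | ')
    print()
p,d=arm.read_camera("side"); np.savez("side2.npz",p=p,d=d,**arm.camera_info("side"))
b=cv2.resize(p[150:320,185:385],None,fx=3.5,fy=3.5,interpolation=2); cv2.imwrite("pics/s2.png",b[:,:,::-1])
```

```text
w2 hub 92.35135763455685 disc 279.2823246381613
0 180 100.0 | 12 250 292.0 | 24 257 291.0 | 36 199 78.0 | 48 191 78.0 | 60 255 100.0 | 72 211 101.0 | 84 148 100.0 | 96 173 78.0 | 108 176 77.0 | 120 167 78.0 | 132 210 100.0 | 144 173 101.0 | 156 214 101.0 | 168 172 78.0 | 180 182 78.0 | 192 124 78.0 | 204 23 100.0 | 216 11 99.0 | 228 262 99.0 | 240 261 264.0 | 252 815 277.0 | 264 2059 301.0 | 276 5457 308.0 | 288 4289 308.0 | 300 880 290.0 | 312 229 78.0 | 324 235 78.0 | 336 233 78.0 | 348 273 100.0 | 
w3 hub 92.14180443532003 disc 238.90205259033456
0 1859 246.0 | 12 932 246.0 | 24 330 78.0 | 36 325 78.0 | 48 319 78.0 | 60 401 101.0 | 72 421 100.0 | 84 523 250.0 | 96 267 78.0 | 108 259 78.0 | 120 251 77.0 | 132 353 100.0 | 144 308 100.0 | 156 181 100.0 | 168 225 78.0 | 180 218 77.0 | 192 216 77.0 | 204 243 100.0 | 216 7 83.0 | 228 61 82.0 | 240 83 77.0 | 252 128 77.0 | 264 130 77.0 | 276 14 99.0 | 288 0  | 300 1 77.0 | 312 258 220.0 | 324 1133 232.0 | 336 1959 260.0 | 348 5592 263.0 |
```

View pics/s2.png

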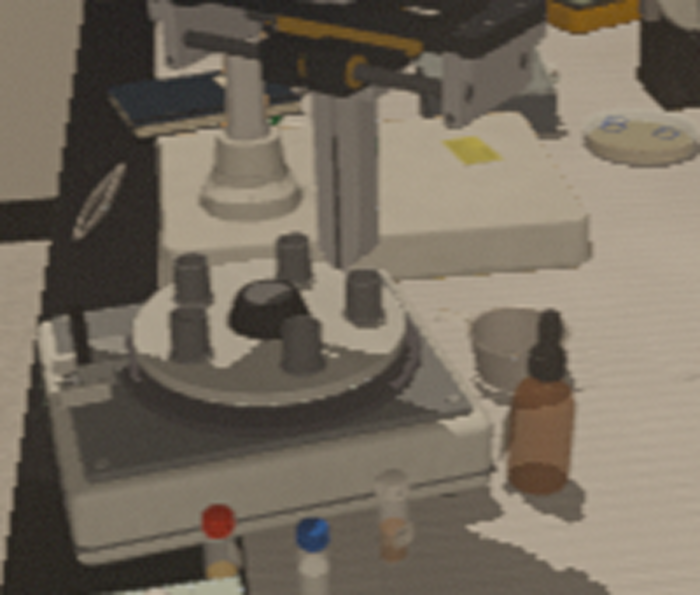

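The side view shows the fingertip at crop (345,262), behind or left of the sleeves and apparently above the rim. That doesn't match the reported TCP, so I'll measure the fingertip.

Run:
```python
from h import *
from station import arm
p,X,d=cloud("side2")
for v in range(160,232,6): print(v,[X[v,u].round().tolist() for u in (280,284,288)])
p,dd,K,e,R=load("side2")
for P in ([620.8,-257.3,84],[580.7,-222.7,92]):
    c=R.T@(np.array(P)-e); print((K@c/c[2])[:2])
o=arm.observe(); print(o['time_s'],o['joints'],o['tcp_pos'],o['wrist_force'])
q,d2=arm.read_camera("scene"); np.savez("scene2.npz",p=q,d=d2,**arm.camera_info("scene"))
p,X,d=cloud("scene2"); 
m=(d>0)&(np.hypot(X[...,0]-580,X[...,1]+223)<120)&(X[...,2]>110)&(X[...,2]<200); print(m.sum(),X[m].mean(0) if m.any() else '',X[m].min(0),X[m].max(0))
```

```text
160 [[616.0, -277.0, 247.0], [621.0, -283.0, 249.0], [627.0, -287.0, 250.0]]
166 [[613.0, -295.0, 244.0], [620.0, -293.0, 243.0], [626.0, -289.0, 241.0]]
172 [[613.0, -296.0, 235.0], [619.0, -296.0, 234.0], [625.0, -298.0, 234.0]]
178 [[617.0, -260.0, 211.0], [622.0, -272.0, 215.0], [627.0, -280.0, 218.0]]
184 [[616.0, -259.0, 200.0], [622.0, -271.0, 205.0], [628.0, -271.0, 204.0]]
190 [[616.0, -264.0, 192.0], [621.0, -270.0, 194.0], [628.0, -269.0, 193.0]]
196 [[615.0, -264.0, 181.0], [621.0, -270.0, 183.0], [628.0, -268.0, 182.0]]
202 [[615.0, -263.0, 170.0], [621.0, -268.0, 172.0], [628.0, -268.0, 171.0]]
208 [[615.0, -263.0, 159.0], [621.0, -272.0, 162.0], [628.0, -269.0, 161.0]]
214 [[614.0, -264.0, 148.0], [620.0, -270.0, 151.0], [628.0, -268.0, 149.0]]
220 [[615.0, -260.0, 135.0], [620.0, -272.0, 140.0], [627.0, -270.0, 139.0]]
226 [[614.0, -262.0, 124.0], [621.0, -263.0, 125.0], [633.0, -218.0, 101.0]]
[284.11791265 244.78545287]
[259.92252997 233.43892426]
5.35 [-3.21842328e+01  2.12456632e+01  8.93350928e+01 -5.29982400e-03
  6.93098621e+01  8.84199135e+00] [ 620.20331393 -257.31376384   83.01035179] [ 0.11424196 -0.18333563  0.11595054]
429 [ 614.1341201  -258.65513379  164.96817184] [ 602.35678231 -271.55906525  121.27919542] [ 628.40162766 -240.64013196  199.88368585]
```

The reported TCP is about 37 mm below the real fingertip: the tip is at z≈121 when TCP z=84. The finger now hangs above the 321° gap, in the middle between the sleeves at 285° and 357°. I'll descend there and push on the 357° sleeve.

Call:
jog_arm:
  increments:
    - {"rx":0,"ry":0,"rz":0,"dx":0,"dy":0,"dz":0.012,"grip":0}
    - {"rx":0,"ry":0,"rz":0,"dx":0,"dy":0,"dz":0.012,"grip":0}
    - {"rx":0,"ry":0,"rz":0,"dx":0,"dy":0,"dz":0.011,"grip":0}
    - {"rx":0,"ry":0,"rz":0,"dx":0,"dy":0,"dz":0,"grip":0}
    - {"rx":0,"ry":0,"rz":0,"dx":0,"dy":0,"dz":0,"grip":0}

```text
time_s: 6.02
tcp_pos: [619.7, -256.9, 46.7]
eef_rot: [[0.655, 0.755, 0.0], [0.755, -0.655, -0.0], [0.0, 0.0, -1.0]]
wrist_force: [0.2, 0.3, 0.1]
finger_gap: 0.6
gripper_force: 0.0
```

Run:
```python
from h import *
from station import arm
o=arm.observe(); print(o['tcp_pos'],o['wrist_force'])
p,d=arm.read_camera("side"); np.savez("side2.npz",p=p,d=d,**arm.camera_info("side"))
p,X,d=cloud("side2"); m=(d>0)&(abs(X[...,0]-621)<9)&(abs(X[...,1]+262)<14)&(X[...,2]>79); print(m.sum(),X[m].min(0),X[m].max(0))
```

```text
[ 619.73268195 -256.90177853   46.7310315 ] [0.16584289 0.31008468 0.1494078 ]
585 [ 612.0704489  -275.93017626   87.93998896] [ 629.96286741 -255.82419081  406.45126189]
```

Call:
jog_arm:
  increments:
    - {"rx":0,"ry":0,"rz":-5,"dx":0.0046,"dy":-0.0002,"dz":0.002,"grip":0}
    - {"rx":0,"ry":0,"rz":-5,"dx":0.0046,"dy":-0.0002,"dz":0,"grip":0}
    - {"rx":0,"ry":0,"rz":-5,"dx":0.0046,"dy":-0.0002,"dz":0,"grip":0}
    - {"rx":0,"ry":0,"rz":-5,"dx":0.0046,"dy":-0.0002,"dz":0,"grip":0}
    - {"rx":0,"ry":0,"rz":-5,"dx":0.0046,"dy":-0.0002,"dz":0,"grip":0}
    - {"rx":0,"ry":0,"rz":-5,"dx":0.0046,"dy":-0.0002,"dz":0,"grip":0}
    - {"rx":0,"ry":0,"rz":-5,"dx":0.0046,"dy":-0.0002,"dz":0,"grip":0}

```text
time_s: 6.95
tcp_pos: [632.6, -228.2, 45.4]
eef_rot: [[0.101, 0.995, 0.001], [0.995, -0.101, -0.001], [-0.001, 0.001, -1.0]]
wrist_force: [-1.1, -1.3, -0.3]
finger_gap: 0.6
gripper_force: 0.6
```

Call:
jog_arm:
  increments:
    - {"rx":0,"ry":0,"rz":-5,"dx":0.0046,"dy":-0.0002,"dz":0,"grip":0}
    - {"rx":0,"ry":0,"rz":-5,"dx":0.0046,"dy":-0.0002,"dz":0,"grip":0}
    - {"rx":0,"ry":0,"rz":-5,"dx":0.0046,"dy":-0.0002,"dz":0,"grip":0}
    - {"rx":0,"ry":0,"rz":-5,"dx":0.0046,"dy":-0.0002,"dz":0,"grip":0}
    - {"rx":0,"ry":0,"rz":-5,"dx":0.0046,"dy":-0.0002,"dz":0,"grip":0}
    - {"rx":0,"ry":0,"rz":-5,"dx":0.0046,"dy":-0.0002,"dz":0,"grip":0}
    - {"rx":0,"ry":0,"rz":0,"dx":0,"dy":0,"dz":0,"grip":0}
    - {"rx":0,"ry":0,"rz":0,"dx":0,"dy":0,"dz":0,"grip":0}

```text
time_s: 7.95
tcp_pos: [628.3, -200.9, 45.1]
eef_rot: [[-0.406, 0.914, 0.001], [0.914, 0.406, -0.0], [-0.001, 0.001, -1.0]]
wrist_force: [0.4, -0.0, 0.8]
finger_gap: 0.3
gripper_force: 0.1
```

```bash
cat >> h.py <<'E'
C=(580.7,-222.7)
def polar(name,z=76):
    "rows: radius 50..84 mm (6 px/mm); columns: world angle 60..130 deg (10 px/deg)"
    r,a=np.mgrid[50:84:1/6,60:130:.1]; a=np.radians(a)
    u,v=proj(name,np.stack([C[0]+r*np.cos(a),C[1]+r*np.sin(a),np.full(r.shape,float(z))],-1))
    return cv2.remap(load(name)[0],u.astype(np.float32),v.astype(np.float32),cv2.INTER_CUBIC)
E
python3 - <<'E'
from h import *
snap("w4"); t=polar("w4"); t2=polar("w4",66)
b=cv2.resize(np.vstack([t,t2]),None,fx=1,fy=1); cv2.imwrite("pics/w4p.png",b[:,:,::-1])
g=t.mean(2); print([int(x) for x in g[75:105].mean(0)[::10]])
E
```

```text
7.95 [ 628.3 -200.9   45.1] [[-0.406, 0.914, 0.001], [0.914, 0.406, -0.0], [-0.001, 0.001, -1.0]] 0.3205252316751518 [ 0.4 -0.   0.8]
[204, 204, 205, 206, 207, 207, 208, 207, 208, 208, 208, 208, 208, 209, 209, 210, 210, 211, 212, 206, 90, 88, 89, 90, 91, 89, 90, 92, 90, 42, 164, 216, 212, 213, 212, 213, 212, 212, 212, 212, 212, 212, 212, 213, 213, 213, 213, 213, 212, 212, 212, 212, 211, 211, 210, 210, 210, 210, 210, 211, 211, 211, 211, 211, 211, 211, 211, 210, 209, 210]
```

View pics/w4p.png

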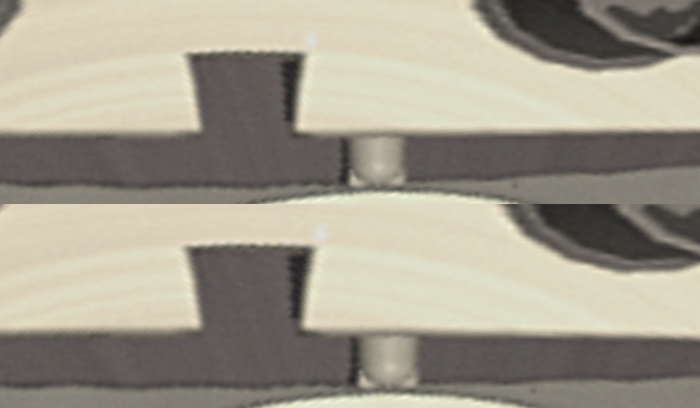

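On the common angle scale the notch centre is at 84.7° (top panel, columns 195–298) and the key is at 98.6° (bottom panel, columns 357–417). That leaves 13.9° to go.

Call:
jog_arm:
  increments:
    - {"rx":0,"ry":0,"rz":-5,"dx":0.0046,"dy":-0.0002,"dz":0,"grip":0}
    - {"rx":0,"ry":0,"rz":-5,"dx":0.0046,"dy":-0.0002,"dz":0,"grip":0}
    - {"rx":0,"ry":0,"rz":-4,"dx":0.0037,"dy":-0.0001,"dz":0,"grip":0}
    - {"rx":0,"ry":0,"rz":0,"dx":0,"dy":0,"dz":0,"grip":0}
    - {"rx":0,"ry":0,"rz":0,"dx":0,"dy":0,"dz":0,"grip":0}
    - {"rx":0,"ry":0,"rz":0,"dx":0,"dy":0,"dz":0,"grip":0}

```text
time_s: 8.75
tcp_pos: [621.5, -189.7, 44.7]
eef_rot: [[-0.616, 0.788, 0.0], [0.788, 0.616, 0.0], [-0.0, 0.0, -1.0]]
wrist_force: [0.1, -0.4, 0.6]
finger_gap: 0.3
gripper_force: 0.2
```

Run:
```python
from h import *
snap("w5")
def edges(z,r0,r1,hi):
    g=polar("w5",z).mean(2)[int((r0-50)*6):int((r1-50)*6)].mean(0); return [(60+i/10) for i in np.where(np.diff((g>hi).astype(int)))[0]]
print("notch",edges(76,61,66,150),"key",edges(68,74,77,125))
t=polar("w5",68).mean(2); print(t[27*6-18:27*6].mean(0)[300:480:10].astype(int), polar("w5",76).mean(2)[66:96].mean(0)[200:500:10].astype(int))
```

```text
8.75 [ 621.5 -189.7   44.7] [[-0.616, 0.788, 0.0], [0.788, 0.616, 0.0], [-0.0, 0.0, -1.0]] 0.3212918459043956 [ 0.1 -0.4  0.6]
notch [np.float64(93.5), np.float64(104.3)] key [np.float64(96.6), np.float64(101.3)]
[ 94  91  92  92  92  95  78 140 165 180 164 142  91  92  89  91  90  90] [210 211 211 211 212 212 212 212 212 212 213 213 213 212  97  93 109 115
 123 124 124 128 111  65  97 220 214 214 214 214]
```

The notch is at 98.9° and the key at 98.9°, so they're aligned. Next I back off, rise and go over the hub.

Call:
jog_arm:
  increments:
    - {"rx":0,"ry":0,"rz":0,"dx":-0.006,"dy":0,"dz":0,"grip":0}
    - {"rx":0,"ry":0,"rz":0,"dx":0,"dy":0,"dz":-0.02,"grip":0}
    - {"rx":0,"ry":0,"rz":0,"dx":0,"dy":0,"dz":-0.02,"grip":0}
    - {"rx":0,"ry":0,"rz":0,"dx":0.002,"dy":-0.026,"dz":0,"grip":0}
    - {"rx":0,"ry":0,"rz":0,"dx":0.003,"dy":-0.0265,"dz":0,"grip":0}
    - {"rx":0,"ry":0,"rz":0,"dx":0,"dy":0,"dz":0,"grip":0}
    - {"rx":0,"ry":0,"rz":0,"dx":0,"dy":0,"dz":0.02,"grip":0}
    - {"rx":0,"ry":0,"rz":0,"dx":0,"dy":0,"dz":0,"grip":0}
    - {"rx":0,"ry":0,"rz":0,"dx":0,"dy":0,"dz":0,"grip":0}

```text
time_s: 9.93
tcp_pos: [580.7, -222.2, 64.0]
eef_rot: [[-0.617, 0.787, -0.001], [0.787, 0.617, 0.001], [0.001, -0.0, -1.0]]
wrist_force: [0.3, -0.8, 0.8]
finger_gap: 0.7
gripper_force: 0.0
```

Call:
jog_arm:
  increments:
    - {"rx":0,"ry":0,"rz":0,"dx":0,"dy":0,"dz":0.004,"grip":0}
    - {"rx":0,"ry":0,"rz":0,"dx":0,"dy":0,"dz":0.004,"grip":0}
    - {"rx":0,"ry":0,"rz":0,"dx":0,"dy":0,"dz":0.003,"grip":0}
    - {"rx":0,"ry":0,"rz":0,"dx":0,"dy":0,"dz":0,"grip":0}

```text
time_s: 10.42
tcp_pos: [580.3, -222.7, 53.2]
eef_rot: [[-0.616, 0.787, -0.001], [0.787, 0.616, 0.0], [0.001, -0.0, -1.0]]
wrist_force: [-0.6, -0.9, -0.2]
finger_gap: 0.6
gripper_force: 0.0
```

Call:
jog_arm:
  increments:
    - {"rx":0,"ry":0,"rz":0,"dx":0,"dy":0,"dz":0.002,"grip":0}
    - {"rx":0,"ry":0,"rz":0,"dx":0,"dy":0,"dz":0.002,"grip":0}
    - {"rx":0,"ry":0,"rz":0,"dx":0,"dy":0,"dz":0.002,"grip":0}
    - {"rx":0,"ry":0,"rz":0,"dx":0,"dy":0,"dz":0,"grip":0}

```text
time_s: 10.92
tcp_pos: [580.8, -222.9, 47.6]
eef_rot: [[-0.616, 0.787, 0.001], [0.787, 0.616, -0.0], [-0.001, 0.0, -1.0]]
wrist_force: [1.2, -0.3, 0.7]
finger_gap: 0.4
gripper_force: 0.3
```

Call:
jog_arm:
  increments:
    - {"rx":0,"ry":0,"rz":0,"dx":0,"dy":0,"dz":0.0015,"grip":0}
    - {"rx":0,"ry":0,"rz":0,"dx":0,"dy":0,"dz":0.0015,"grip":0}
    - {"rx":0,"ry":0,"rz":0,"dx":0,"dy":0,"dz":0,"grip":0}

```text
time_s: 11.3
tcp_pos: [580.7, -222.9, 44.5]
eef_rot: [[-0.616, 0.787, 0.0], [0.787, 0.616, -0.0], [-0.0, 0.0, -1.0]]
wrist_force: [0.3, -0.6, 1.6]
finger_gap: 0.0
gripper_force: 0.5
```

Call:
jog_arm:
  increments:
    - {"rx":0,"ry":0,"rz":0,"dx":0,"dy":0,"dz":0.002,"grip":0}
    - {"rx":0,"ry":0,"rz":0,"dx":0,"dy":0,"dz":0.001,"grip":0}
    - {"rx":0,"ry":0,"rz":0,"dx":0,"dy":0,"dz":0,"grip":0}

```text
time_s: 11.68
tcp_pos: [581.0, -223.0, 44.3]
eef_rot: [[-0.617, 0.787, -0.0], [0.787, 0.617, -0.0], [-0.0, -0.0, -1.0]]
wrist_force: [-5.7, 2.2, 14.5]
finger_gap: 0.3
gripper_force: 7.4
```

```bash
cat >> h.py <<'E'
def wcloud(n):
    p,d,K,e,R=load(n); v,u=np.indices(d.shape); x=(u-K[0,2])/K[0,0]; y=(v-K[1,2])/K[1,1]; th=np.hypot(x,y)+1e-9
    t=np.tan(th)/th; c=np.stack([x*t*d,y*t*d,d],-1); return p,c@R.T+e,d
def discz(n):
    p,X,d=wcloud(n); rel=X[...,:2]-C; r=np.hypot(*np.moveaxis(rel,-1,0)); a=np.degrees(np.arctan2(rel[...,1],rel[...,0]))%360
    m=(d>0)&(r>28)&(r<60)&(a>40)&(a<240)&(X[...,2]<82)&(X[...,2]>58); print("disc",m.sum(),np.median(X[...,2][m]))
    m=(d>0)&(r<12)&(X[...,2]<120); print("hub",m.sum(),np.median(X[...,2][m]) if m.any() else '')
E
python3 - <<'E'
from h import *
snap("w6"); discz("w5"); discz("w6")
E
```

```text
11.675 [ 581.  -223.    44.3] [[-0.617, 0.787, -0.0], [0.787, 0.617, -0.0], [-0.0, -0.0, -1.0]] 0.34321147151715153 [-5.7  2.2 14.5]
disc 9093 76.08475733293378
hub 1110 92.20222745557368
disc 10548 68.18584894121764
hub 738 101.30633138621833
```

The disc top is now at 68.2 (was 76.1), so it's home. Now I rise, go in front of the catch tab with tool y along the changer's +x, and measure the tab.

Call:
jog_arm:
  increments:
    - {"rx":0,"ry":0,"rz":0,"dx":0,"dy":0,"dz":-0.025,"grip":0}
    - {"rx":0,"ry":0,"rz":0,"dx":0,"dy":0,"dz":-0.028,"grip":0}
    - {"rx":0,"ry":0,"rz":0,"dx":0.0205,"dy":-0.0375,"dz":0,"grip":0}
    - {"rx":0,"ry":0,"rz":0,"dx":0.0205,"dy":-0.0375,"dz":0,"grip":0}
    - {"rx":0,"ry":0,"rz":0,"dx":0.021,"dy":-0.037,"dz":0,"grip":0}
    - {"rx":0,"ry":0,"rz":9.8,"dx":0,"dy":0,"dz":0,"grip":0}
    - {"rx":0,"ry":0,"rz":9.7,"dx":0,"dy":0,"dz":0,"grip":0}
    - {"rx":0,"ry":0,"rz":9.7,"dx":0,"dy":0,"dz":0,"grip":0}
    - {"rx":0,"ry":0,"rz":0,"dx":0,"dy":0,"dz":0,"grip":0}

```text
time_s: 12.85
tcp_pos: [453.8, -242.7, 94.2]
eef_rot: [[-0.156, 0.988, -0.001], [0.988, 0.156, 0.001], [0.001, -0.001, -1.0]]
wrist_force: [0.1, 0.3, -0.4]
finger_gap: 0.4
gripper_force: 0.0
```

```bash
cat >> h.py <<'E'
def chg(X):
    a=np.radians(8.9); r=X[...,:2]-C; return r[...,0]*np.cos(a)+r[...,1]*np.sin(a), -r[...,0]*np.sin(a)+r[...,1]*np.cos(a), X[...,2]
E
python3 - <<'E'
from h import *
snap("w7"); discz("w7")
p,X,d=wcloud("w7"); x,y,z=chg(X); m=(d>0)&(z>93)&(z<101)&(x<-75)&(x>-115)&(abs(y)<25)
print(m.sum()); 
for q in (x,y,z): print(np.percentile(q[m],[1,10,50,90,99]).round(1))
from station import arm; print("tcp in changer",chg(arm.observe()['tcp_pos']))
g=p.mean(2); m2=m
E
```

```text
12.85 [ 453.8 -242.7   94.2] [[-0.156, 0.988, -0.001], [0.988, 0.156, 0.001], [0.001, -0.001, -1.0]] 0.3810330873541023 [ 0.1  0.3 -0.4]
disc 5277 68.29006297964975
hub 558 84.36414271174556
351
[-102.3 -101.5  -98.7  -95.7  -94.8]
[-12.4  -9.9   0.6  10.3  12.2]
[93.5 95.5 97.1 98.1 99.1]
tcp in changer (np.float64(-128.42936442359587), np.float64(-0.15124317961346634), array(94.24624193))
```

The tab's front face is at changer x≈-102, y≈0, with its top at 97. I'll descend 51 mm (tip ≈83) and push along tool +y.

Call:
jog_arm:
  increments:
    - {"rx":0,"ry":0,"rz":0,"dx":0,"dy":0,"dz":0.026,"grip":0}
    - {"rx":0,"ry":0,"rz":0,"dx":0,"dy":0,"dz":0.025,"grip":0}
    - {"rx":0,"ry":0,"rz":0,"dx":0,"dy":0,"dz":0,"grip":0}
    - {"rx":0,"ry":0,"rz":0,"dx":0,"dy":0.005,"dz":0,"grip":0}
    - {"rx":0,"ry":0,"rz":0,"dx":0,"dy":0.005,"dz":0,"grip":0}
    - {"rx":0,"ry":0,"rz":0,"dx":0,"dy":0.004,"dz":0,"grip":0}
    - {"rx":0,"ry":0,"rz":0,"dx":0,"dy":0.004,"dz":0,"grip":0}
    - {"rx":0,"ry":0,"rz":0,"dx":0,"dy":0,"dz":0,"grip":0}

```text
time_s: 13.9
tcp_pos: [472.4, -240.2, 43.8]
eef_rot: [[-0.154, 0.988, 0.001], [0.988, 0.154, -0.0], [-0.0, 0.001, -1.0]]
wrist_force: [-1.1, -0.3, -1.0]
finger_gap: 0.8
gripper_force: 0.0
```

Call:
jog_arm:
  increments:
    - {"rx":0,"ry":0,"rz":0,"dx":0,"dy":0.003,"dz":0,"grip":0}
    - {"rx":0,"ry":0,"rz":0,"dx":0,"dy":0.003,"dz":0,"grip":0}
    - {"rx":0,"ry":0,"rz":0,"dx":0,"dy":0,"dz":0,"grip":0}

```text
time_s: 14.28
tcp_pos: [478.1, -239.2, 43.6]
eef_rot: [[-0.154, 0.988, 0.0], [0.988, 0.154, 0.0], [0.0, 0.0, -1.0]]
wrist_force: [-0.7, -0.5, 0.0]
finger_gap: 0.7
gripper_force: 0.4
```

Call:
jog_arm:
  increments:
    - {"rx":0,"ry":0,"rz":0,"dx":0,"dy":0.0025,"dz":0,"grip":0}
    - {"rx":0,"ry":0,"rz":0,"dx":0,"dy":0.0025,"dz":0,"grip":0}
    - {"rx":0,"ry":0,"rz":0,"dx":0,"dy":0,"dz":0,"grip":0}

```text
time_s: 14.65
tcp_pos: [480.2, -238.8, 43.7]
eef_rot: [[-0.155, 0.988, -0.007], [0.988, 0.155, 0.0], [0.001, -0.007, -1.0]]
wrist_force: [-12.3, -1.8, 8.2]
finger_gap: 0.1
gripper_force: 6.3
```

Call:
jog_arm:
  increments:
    - {"rx":0,"ry":0,"rz":0,"dx":0,"dy":0.0015,"dz":0,"grip":0}
    - {"rx":0,"ry":0,"rz":0,"dx":0,"dy":0.0015,"dz":0,"grip":0}
    - {"rx":0,"ry":0,"rz":0,"dx":0,"dy":0,"dz":0,"grip":0}

```text
time_s: 15.02
tcp_pos: [480.1, -238.8, 43.7]
eef_rot: [[-0.156, 0.988, -0.014], [0.988, 0.156, 0.0], [0.002, -0.014, -1.0]]
wrist_force: [-23.9, -1.8, 15.9]
finger_gap: 0.5
gripper_force: 12.1
```

```bash
cat >> h.py <<'E'
def tab(n):
    p,X,d=wcloud(n); x,y,z=chg(X); m=(d>0)&(z>93)&(z<101)&(x<-75)&(x>-115)&(abs(y)<25)&(p.mean(2)<70)
    print("tab",m.sum(),np.percentile(x[m],[2,50,98]).round(1))
E
python3 - <<'E'
from h import *
snap("w8"); discz("w8"); tab("w7"); tab("w8")
E
```

```text
15.025 [ 480.1 -238.8   43.7] [[-0.156, 0.988, -0.014], [0.988, 0.156, 0.0], [0.002, -0.014, -1.0]] 0.5397891291150855 [-23.9  -1.8  15.9]
disc 8098 68.28202446080621
hub 869 84.30690201434342
tab 341 [-102.1  -98.9  -95.3]
tab 362 [-101.8  -85.3  -82.7]
```

The tab's back edge moved from -95.3 to -82.7, and force rises at the stop, so the catch is fully in. Now I retreat and check.

Call:
jog_arm:
  increments:
    - {"rx":0,"ry":0,"rz":0,"dx":0,"dy":-0.01,"dz":0,"grip":0}
    - {"rx":0,"ry":0,"rz":0,"dx":0,"dy":-0.015,"dz":0,"grip":0}
    - {"rx":0,"ry":0,"rz":0,"dx":0,"dy":-0.005,"dz":-0.03,"grip":0}
    - {"rx":0,"ry":0,"rz":0,"dx":0,"dy":0,"dz":-0.04,"grip":0}
    - {"rx":0,"ry":0,"rz":0,"dx":0,"dy":0,"dz":-0.04,"grip":0}
    - {"rx":0,"ry":0,"rz":0,"dx":0,"dy":0,"dz":0,"grip":0}
    - {"rx":0,"ry":0,"rz":0,"dx":0,"dy":0,"dz":0,"grip":0}

```text
time_s: 15.95
tcp_pos: [455.6, -242.2, 152.6]
eef_rot: [[-0.154, 0.988, -0.001], [0.988, 0.154, 0.001], [0.001, -0.001, -1.0]]
wrist_force: [0.1, 0.1, -0.4]
finger_gap: 0.6
gripper_force: 0.0
```

Run:
```python
from h import *
from station import arm
snap("w9"); discz("w9"); tab("w9")
def edges(z,r0,r1,hi):
    g=polar("w9",z).mean(2)[int((r0-50)*6):int((r1-50)*6)].mean(0); return [round(60+i/10,1) for i in np.where(np.diff((g>hi).astype(int)))[0]]
print("notch",edges(68,60,62,150),"key",edges(68,74,77,125))
```

```text
15.95 [ 455.6 -242.2  152.6] [[-0.154, 0.988, -0.001], [0.988, 0.154, 0.001], [0.001, -0.001, -1.0]] 0.6392377887530216 [ 0.1  0.1 -0.4]
disc 3903 68.27181103617608
hub 417 84.30096913216482
tab 229 [-90.2 -86.9 -83.3]
notch [np.float64(66.5), np.float64(93.5), np.float64(97.0), np.float64(97.7), np.float64(103.9)] key [np.float64(96.7), np.float64(102.0)]
```

The disc is home, the notch is on the key, the tab is 12 mm in and the arm is clear.

```bash
python3 -c "
from station import arm; print(arm.hand_in())"
```

```text
the job is handed in; nothing more can be done
None
```

I turned the carousel about 65° so its notch sits on the drive key, pressed it fully home, and pushed the retaining catch in 12 mm to its stop. I handed the job in at about 16 s with the arm clear; no verdict came back, and I didn't re-measure the bystanders.

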